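Take the souvenir tray out of its sprung counter holder and hold it level

TASK

The counter under the souvenir tray is to be wiped, so take the tray out of its spring-loaded holder by its handle: push it away from the lip, against the brass plunger, until it bears firmly against the two yellow stops, keep it pressed there for about a second, then, still pressed clear of the lip, lift it straight up. Finish while holding the tray steady and level in the air by its handle, its underside at least 10 cm above the counter, with both souvenirs still standing on it; do not set it down or let go, never tip it, and leave the snow globe, the mug and the postcard box where they are.

Things in the scene. Friction and masses are not known exactly. Their poses are not given: they have to be found in the camera images.
- holder: Fixed slick red holder plate 262 x 150 x 8 mm. Origin on the counter under the tray's starting centre. +x: sliding direction, from the dark steel lip bracket (near end, x -110 to -85 mm, top 25 mm above the counter) to plunger and yellow stops (far end). The lip overhangs the tray's tongue by 9.5 mm with 3 mm of air: the tray must slide 10 mm to +x before it can rise.
- stops: Two fixed yellow stop blocks on the holder, 28 mm wide, at y +44 and -44 mm, tops 34 mm above the counter. Origin midway between them in the plane of the faces the tray meets, 96.5 mm along the holder's +x, 8 mm above the counter. The tray meets them after sliding 16.5 mm from its start.
- plunger (a joint): Brass plunger, 14 mm thick, between the stops, axis 20 mm above the counter: m pressed in along the holder's +x. 0 = out (tray at the lip), about 0.016 = tray against the stops. Spring: 4 N at 0, about 7 N at 0.016, pushing the tray back to the lip; the holder is slippery (friction about 0.15): pushing the tray home at the handle takes 8 to 13 N, 15 to 20 N seats it firmly.
- tray: Loose light-wood tray, blue floor, dark wooden bridge handle, 0.25 to 0.5 kg empty. Body 160 (x) x 130 mm, plate 8 mm thick, rim up to 22 mm; at its -x end the plate goes on 15 mm as a tongue under the holder's lip. Origin at the underside below the handle's middle, z up, axes parallel to the holder's at the start. It stands on the holder's plate, 8 mm above the counter.
- handle (a point): Centre of the tray's handle bar, 115 mm above the tray's underside. Bar along the tray's y, 130 mm long, 14 mm thick (x), 22 mm high, on two posts below at y +54 and -54 mm; take it in the middle from above, fingers closing along the tray's x. The souvenirs' tops are at least 29 mm below the bar.
- lighthouse: Loose white ceramic lighthouse with red band and red top, 67 mm high, foot 36 mm across, about 0.06 kg, standing on the tray floor on the plunger side (+x) of the handle. Origin at the centre of its underside, z up.
- vase: Loose blue ceramic vase, 52 mm high, 42 mm across, about 0.06 kg, standing on the tray floor on the lip side (-x) of the handle. Origin at the centre of its underside, z up.
- globe: Bystander: snow globe on a dark wooden foot, 68 mm across, 80 mm high. Origin at the centre of its underside.
- mug: Bystander: white mug, 76 mm across and 90 mm high, with a handle. Origin at the centre of its underside.
- cardbox: Bystander: light-wood box of postcards, 80 x 110 mm, 98 mm high. Origin at the centre of its underside.
Things that resemble listed ones, but are neither listed nor needed, are in the scene too. What is shaped like the tray but pink or purple is not meant.

How it is judged:
On the way:
1. the tray, still down in the holder, is kept pressed against the two yellow stops with the plunger pushed in (more than 13 mm) for 0.8 s (value of joint plunger above 0.013 m and contact force between tray and stops above 0.5 N and height (world z) of tray below 0.016 m and angle between tray's own z axis and vertical below 0.12 rad), for 0.8 s.
At the end, for the whole second after the job is handed in: The fingers alone hold the tray, by its handle (TCP within 70 mm of its centre), underside over 95 mm above the counter, within 7 degrees of level, still (under 30 mm/s, 0.15 rad/s); both souvenirs stand in it within 14 degrees of upright; bystanders within 30 mm of their starts (height (world z) of tray above 0.095 m and angle between tray's own z axis and vertical below 0.12 rad and linear speed of tray below 0.03 m/s and angular speed of tray below 0.15 rad/s and contact force between tray and the fingers above 1 N and distance between the grasp point and handle below 0.07 m and contact force between tray and holder below 0.1 N and contact force between tray and globe below 0.1 N and contact force between tray and mug below 0.1 N and contact force between tray and cardbox below 0.1 N and angle between each of lighthouse, vase's own z axis and vertical below 0.25 rad and z of lighthouse in the frame of tray between 0 and 0.02 m and x of lighthouse in the frame of tray between -0.08 and 0.08 m and y of lighthouse in the frame of tray between -0.065 and 0.065 m and z of vase in the frame of tray between 0 and 0.02 m and x of vase in the frame of tray between -0.08 and 0.08 m and y of vase in the frame of tray between -0.065 and 0.065 m and distance of each of globe, mug, cardbox from where it was at the start of the episode below 0.03 m); the arm keeps its last pose, push and grip.
It fails at once if the tray is tipped by more than about 20 degrees (angle between tray's own z axis and vertical above 0.35 rad).
It fails at once if a souvenir falls over (angle between any of lighthouse, vase's own z axis and vertical above 0.7 rad).
It fails at once if the snow globe, the mug or the postcard box is moved by more than 30 mm (distance of any of globe, mug, cardbox from where it was at the start of the episode above 0.03 m).
It also fails if it takes over 38 s, if anything falls off the work surface, if the arm or the gripper's body presses on something with over 40 N, if the wrist force passes 120 N, or if a joint passes its speed limit or range.

ROBOT

A 6-joint arm with a two-finger parallel gripper is mounted at the origin on the work surface. World frame = base frame: x ahead of the robot, y to its left, z up, the work surface at z = 0. Lengths are in m, angles in rad, forces in N, time in s.
With the tool pointing down it reaches from about 0.275 to 0.85 m from the base axis. Payload 19 kg.
Tool frame: the origin (TCP) lies between the finger pads, 19 mm behind the fingertips; this is the grasp point; z points along the fingers, y is the line along which they close (so a half turn about z gives the same grasp; the last joint's range is limited). The gripper opens to 85 mm and grips with 20 to 120 N. Pads are 22 mm wide; open, the fingers measure 114 mm over their backs; the gripper's body (76 mm by 85 mm) begins 54 mm behind the grasp point. The pads swing forward as they close: fully open they stand 13 mm farther back than shut.
Start: joints at [-1.308, 0.15, 1.437, -0, 1.554, -0.134], TCP at [0.222, -0.53, 0.25] pointing down, gripper open.
Joint ranges: [-2.8, 2.8], [-0.68, 2.1], [0.12, 2.68], [-1.39, 4.53], [0.16, 2.79], [-2.81, 2.81]. Speed limits (rad/s): [1.89, 1.89, 2.22, 3.01, 3.01, 3.01].

INTERFACE

Orientations are given as a 3x3 rotation matrix whose columns are the frame's x, y, z axes.
In Python, from station import r gives the robot as it stands. The module is installed in compiled form; this text tells all that it offers.
- The arm moves only by the tool jog_arm, never from a script. Its argument "commands" is a list of rows, each a list of 7 numbers: the opening, from 0 (shut) to 1 (fully open), then the shift along the tool's x, y, z each as a share of 0.05 m, from -1 to 1, then the turn, a rotation vector about the tool's x, y, z each as a share of 0.1 rad, from -1 to 1. In form: [[gripper, tx, ty, tz, ax, ay, az], ...]. A call has 1 to 12 rows; each row shifts and turns the commanded pose from where the row before left it, along the tool's axes as they then stand; what a row does not reach is not made up. A row lasts 1/8 s, in which the tool goes at most 62.5 mm and 10.7 degrees, less where a joint would pass 70% of its speed; a pose out of reach is approached as far as the arm can. A call with a number of a shift or a turn outside -1 to 1 is refused whole. A call with a gripper value outside its range is refused whole. The fingers move at their own pace and stop on an object; the grip force is fixed at half the most. Time passes only in rows, so rows that do not move let the fingers close. It gives the time, the measured TCP pose, the force, the opening and the grip force at its end, in the units of the state.
- r.get_state(): the state, without advancing time (a new reading comes with each control period).
- r.snapshot(name): name is "scene" or "top" or "wrist"; returns a dict with "img" (480x640x3 uint8, red, green, blue), "intrinsics" (3x3 intrinsics, pixels), "k1" (the pictures are not rectified: a ray, as slopes to the right and down, at radius r is drawn at 1 + k1 r^2 times it, then the intrinsics apply), "pose" (4x4, takes a point from camera to world coordinates). Camera axes: x right, y up, looking along -z (the intrinsics and any distortion apply to the point x, -y, -z); pixel columns grow to the right and rows downward; lengths in m; the calibration is good to about 2 mm. A picture is of the moment at which its call begins. There is no depth.
- r.sign_off(): hands the job in; it is judged then, once.
Trained networks look in a picture, given as the dict that the camera call returned (one of the last four; its "shot" number tells which), for a name from the list of things; names that differ only in an ending like _2 or _b are one class to them, and where a whole thing is asked for, a point or a joint stands for the part that bears it (a point fixed in the world has none). Each returns a list of dicts, best first, with "score" (0 to 1); they miss things now and then, are a little off and sometimes report something else, mostly with a low value. They report only what shows in the picture. A call takes as long as a camera call. They do not tell look-alikes from the thing itself.
- r.boxes_of(picture, name): "at" ([column, row] in pixels, amid what is visible of it).
The state is a dict: "t": time; "joints": joint angles; "dq": joint speeds; "joint_torque": joint torques, N m; "ee_pos": TCP position; "eef_rot": TCP orientation; "contact_force": force on the tool from outside, world axes, zero at the start; "ft_torque": the same for the moment, N m; "width": opening from 0.0 (shut) to 1.0 (fully open); "grasp_force": force on a finger pad.
Only numpy, scipy, OpenCV 4.12 (cv2) and the standard library are available. Lean on these libraries where they do the work, as an engineer would, in place of code of your own. Each camera call takes 0.05 s, during which the arm holds its last target. There are 200 camera calls.

## Working session

There is one attempt and no reset: what is moved stays moved. The work goes in short steps, Python scripts to look and compute and a tool call to move; the robot and the scene stay as the last step left them, time stands still between calls to the robot, and variables do not carry over. Pictures are saved under pics/ and viewed, at most 10 in all, crops included, and the job is handed in when it is done.

Besides the shell and the picture viewer there is one more tool, called after "Call:" as a command line: name --pt "numbers of a row" for each row, then --argument value for the rest. jog_arm: Moves the arm, as the interface text tells. Its arguments: {"type":"object","properties":{"commands":{"type":"array"}},"required":["commands"]}

```bash
mkdir -p pics
cat > h.py <<'E'
import numpy as np, cv2
from station import r
def ray(p,uv):
    K=np.array(p["intrinsics"]);k=p["k1"];T=np.array(p["pose"])
    d=np.array([(uv[0]-K[0,2])/K[0,0],(uv[1]-K[1,2])/K[1,1]]);s=d.copy()
    for _ in range(30): s=d/(1+k*(s@s))
    return T[:3,3],T[:3,:3]@np.array([s[0],-s[1],-1])
def onz(p,uv,z):
    o,d=ray(p,uv); return (o+d*(z-o[2])/d[2]).round(4)
def save(p,n): cv2.imwrite("pics/"+n+".png",p["img"][:,:,::-1])
E
python3 - <<'E'
from h import *
H=dict(tray=.03,handle=.123,stops=.03,lighthouse=.05,vase=.04,globe=.04,mug=.045,cardbox=.05,plunger=.02,holder=.008)
for n in("top","scene"):
    p=r.snapshot(n);save(p,n+"0")
    for k,z in H.items():
        for b in r.boxes_of(p,k)[:3]: print(n,k,round(b["score"],2),np.round(b["at"]),onz(p,b["at"],z))
s=r.get_state();print(s["t"],s["ee_pos"],s["eef_rot"],s["contact_force"])
E
```

```text
top tray 0.97 [361. 294.] [ 0.5082 -0.1062  0.03  ]
top tray 0.82 [372. 161.] [ 0.7939 -0.1342  0.03  ]
top tray 0.79 [245. 292.] [0.514  0.1319 0.03  ]
top handle 0.8 [358. 295.] [ 0.499  -0.0953  0.123 ]
top handle 0.72 [371. 165.] [ 0.7555 -0.124   0.123 ]
top handle 0.57 [244. 292.] [0.5057 0.123  0.123 ]
top stops 0.67 [142. 330.] [0.4371 0.3425 0.03  ]
top lighthouse 0.76 [367. 274.] [ 0.5469 -0.1191  0.05  ]
top vase 0.54 [374. 312.] [ 0.4694 -0.1314  0.04  ]
top globe 0.67 [500. 310.] [ 0.4746 -0.3883  0.04  ]
top globe 0.46 [328. 284.] [ 0.5285 -0.0399  0.04  ]
top mug 0.88 [144. 228.] [0.6454 0.3425 0.045 ]
top mug 0.51 [367. 275.] [ 0.5458 -0.1191  0.045 ]
top cardbox 0.95 [137. 327.] [0.4409 0.3452 0.05  ]
top holder 0.71 [362. 254.] [ 0.5942 -0.1127  0.008 ]
scene tray 0.98 [389. 242.] [0.5263 0.1292 0.03  ]
scene tray 0.89 [235. 292.] [ 0.8167 -0.1268  0.03  ]
scene tray 0.69 [307. 203.] [ 0.5186 -0.1058  0.03  ]
scene handle 0.96 [387. 244.] [0.5891 0.14   0.123 ]
scene handle 0.92 [238. 287.] [ 0.831  -0.0901  0.123 ]
scene handle 0.72 [306. 202.] [ 0.5737 -0.0731  0.123 ]
scene stops 0.87 [296. 237.] [ 0.6224 -0.078   0.03  ]
scene lighthouse 0.5 [294. 208.] [ 0.5601 -0.1191  0.05  ]
scene lighthouse 0.26 [307. 202.] [ 0.5285 -0.0991  0.05  ]
scene globe 0.75 [226. 153.] [ 0.4834 -0.3874  0.04  ]
scene mug 0.88 [455. 318.] [0.643 0.341 0.045]
scene mug 0.17 [294. 209.] [ 0.5611 -0.1192  0.045 ]
scene cardbox 0.78 [484. 249.] [0.446  0.3421 0.05  ]
scene holder 0.57 [299. 230.] [ 0.59   -0.0904  0.008 ]
1.1 [ 0.2222042  -0.53029028  0.24996179] [[ 9.22287696e-01  3.86504083e-01 -1.42675587e-05]
 [ 3.86504082e-01 -9.22287689e-01  1.11538617e-04]
 [ 2.99513369e-05 -1.08385163e-04 -9.99999994e-01]] [-0.12640546 -0.01761279  0.41381291]
```

View pics/top0.png

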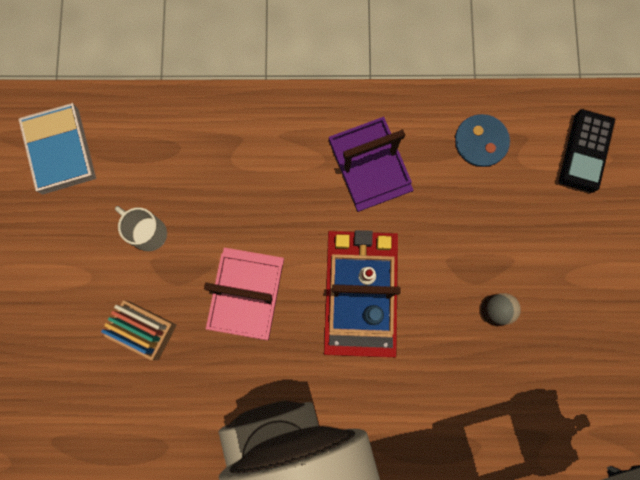

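View pics/scene0.png

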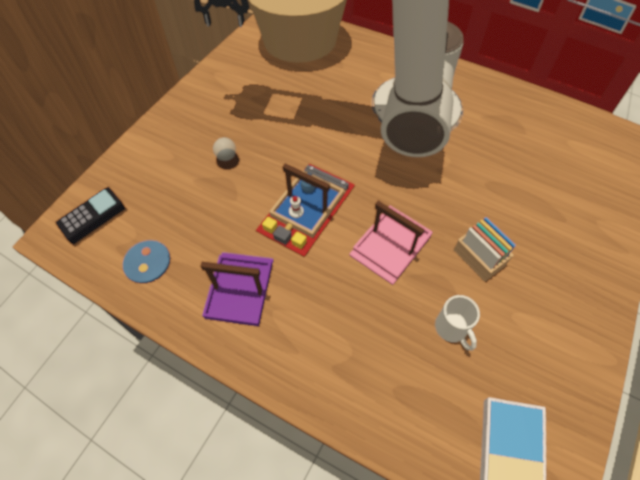

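The top view shows the real tray (blue floor) in the red holder, with plate corners near (329,232), (398,234), (397,357) and (324,355). Its handle bar runs from (333,290) to (400,291), the stops are at (343,241) and (385,242), and the pink and purple trays are decoys. The scene view agrees, with the tray at (307,203) and the stops at (270,225) and (298,240).

Run:
```python
from h import *
p=r.snapshot("top");im=p["img"];hsv=cv2.cvtColor(im,cv2.COLOR_RGB2HSV)
def sel(m,z,n,win=(225,362,318,404)):
    M=np.zeros(m.shape,bool);a,b,c,d=win;M[a:b,c:d]=m[a:b,c:d]
    ys,xs=np.nonzero(M);P=np.array([onz(p,(x,y),z)[:2] for x,y in zip(xs,ys)],np.float32)
    R=cv2.minAreaRect(P);print(n,len(P),R,P.mean(0));return P
Hh,S,V=[hsv[...,i].astype(int) for i in range(3)]
sel(((Hh<5)|(Hh>174))&(S>190)&(V>80),.008,"holder")
sel((Hh>20)&(Hh<32)&(S>120)&(V>150),.034,"stops",(228,252,330,398))
sel((V<75)&(im[...,0].astype(int)>=im[...,2]),.134,"bar",(280,302,325,404))
cv2.imwrite("pics/crop.png",cv2.resize(im[220:370,300:420,::-1],None,fx=4,fy=4,interpolation=cv2.INTER_CUBIC))
```

```text
holder 1909 ((0.5125590562820435, -0.10915794968605042), (0.14885398745536804, 0.2603331208229065), 87.6304931640625) [ 0.50812125 -0.10470533]
stops 287 ((0.6182273030281067, -0.11268119513988495), (0.11308977752923965, 0.023748449981212616), 88.43778991699219) [ 0.61756724 -0.11285412]
bar 589 ((0.5050076842308044, -0.10166868567466736), (0.13998551666736603, 0.022985914722085), 87.73587036132812) [ 0.50703335 -0.10349518]
```

View pics/crop.png

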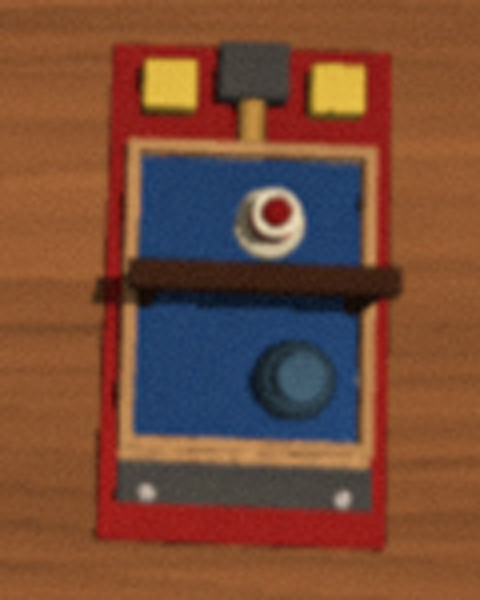

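```bash
cat > plan.py <<'E'
from h import *
from scipy.spatial.transform import Rotation as R
def plan(target,yaw_y,n):
    """rows: straight path, tool y axis to yaw_y, tool down"""
    s=r.get_state();P=np.array(s["ee_pos"]);Q=np.array(s["eef_rot"])
    y=np.array([np.cos(yaw_y),np.sin(yaw_y),0]);z=np.array([0,0,-1.]);G=np.c_[np.cross(y,z),y,z]
    rv=R.from_matrix(Q.T@G).as_rotvec()/n; D=(np.array(target)-P)/n; rows=[]
    for i in range(n):
        rows.append([1]+list((Q.T@D/.05).round(2))+list((rv/.1).round(2)));Q=Q@R.from_rotvec(rv).as_matrix()
    return rows
E
python3 - <<'E'
from plan import *
p=r.snapshot("top")
a,b=onz(p,(332.7,288.7),.134),onz(p,(400.2,290.4),.134);print(a,b,(a+b)/2,np.degrees(np.arctan2(*(a-b)[:2])))
for l in plan([.46,-.105,.25],np.radians(-2.4),12): print(l)
E
```

```text
[ 0.5094 -0.0463  0.134 ] [ 0.5058 -0.174   0.134 ] [ 0.5076  -0.11015  0.134  ] 1.614801802859968
[1, np.float64(0.64), np.float64(-0.5), np.float64(-0.0), np.float64(-0.0), np.float64(-0.0), np.float64(-0.94)]
[1, np.float64(0.68), np.float64(-0.44), np.float64(-0.0), np.float64(-0.0), np.float64(-0.0), np.float64(-0.94)]
[1, np.float64(0.72), np.float64(-0.37), np.float64(-0.0), np.float64(-0.0), np.float64(-0.0), np.float64(-0.94)]
[1, np.float64(0.75), np.float64(-0.3), np.float64(-0.0), np.float64(-0.0), np.float64(-0.0), np.float64(-0.94)]
[1, np.float64(0.78), np.float64(-0.23), np.float64(-0.0), np.float64(-0.0), np.float64(-0.0), np.float64(-0.94)]
[1, np.float64(0.8), np.float64(-0.16), np.float64(-0.0), np.float64(-0.0), np.float64(-0.0), np.float64(-0.94)]
[1, np.float64(0.81), np.float64(-0.08), np.float64(-0.0), np.float64(-0.0), np.float64(-0.0), np.float64(-0.94)]
[1, np.float64(0.81), np.float64(-0.0), np.float64(-0.0), np.float64(-0.0), np.float64(-0.0), np.float64(-0.94)]
[1, np.float64(0.81), np.float64(0.07), np.float64(-0.0), np.float64(-0.0), np.float64(-0.0), np.float64(-0.94)]
[1, np.float64(0.8), np.float64(0.15), np.float64(-0.0), np.float64(-0.0), np.float64(-0.0), np.float64(-0.94)]
[1, np.float64(0.78), np.float64(0.22), np.float64(-0.0), np.float64(-0.0), np.float64(-0.0), np.float64(-0.94)]
[1, np.float64(0.76), np.float64(0.3), np.float64(-0.0), np.float64(-0.0), np.float64(-0.0), np.float64(-0.94)]
```

Call:
jog_arm --pt "1 0.64 -0.5 0 0 0 -0.94" --pt "1 0.68 -0.44 0 0 0 -0.94" --pt "1 0.72 -0.37 0 0 0 -0.94" --pt "1 0.75 -0.3 0 0 0 -0.94" --pt "1 0.78 -0.23 0 0 0 -0.94" --pt "1 0.8 -0.16 0 0 0 -0.94" --pt "1 0.81 -0.08 0 0 0 -0.94" --pt "1 0.81 0 0 0 0 -0.94" --pt "1 0.81 0.07 0 0 0 -0.94" --pt "1 0.8 0.15 0 0 0 -0.94" --pt "1 0.78 0.22 0 0 0 -0.94" --pt "1 0.76 0.3 0 0 0 -0.94"

```text
t: 2.7
ee_pos: [0.461, -0.1039, 0.2502]
eef_rot: [[0.043, 0.999, 0.0], [0.999, -0.043, -0.0], [-0.0, 0.0, -1.0]]
contact_force: [0.4, -0.9, -0.2]
width: 1.003
grasp_force: 0.0
```

Run:
```python
from plan import *
p=r.snapshot("wrist");save(p,"w1");s=r.get_state();print(s["t"],s["ee_pos"],s["eef_rot"],s["contact_force"])
for k,z in dict(handle=.123,tray=.03,stops=.034,lighthouse=.05,vase=.04).items():
    for b in r.boxes_of(p,k)[:2]: print(k,round(b["score"],2),b["at"],onz(p,b["at"],z))
```

```text
2.75 [ 0.46249055 -0.10081114  0.25014114] [[ 0.0363427   0.99933877  0.00110602]
 [ 0.99933807 -0.03634442  0.00158087]
 [ 0.00162002  0.00104783 -0.99999814]] [-0.08117289  2.74034141 -1.11919832]
handle 0.96 [393.3, 9.0] [0.5138 0.042  0.123 ]
handle 0.61 [596.3, 228.2] [ 0.6681 -0.1063  0.123 ]
tray 0.98 [374.5, 203.1] [ 0.5158 -0.1003  0.03  ]
tray 0.83 [593.9, 226.7] [ 0.7403 -0.1341  0.03  ]
stops 0.9 [478.3, 182.8] [ 0.6151 -0.0838  0.034 ]
stops 0.28 [412.5, 221.9] [ 0.5529 -0.12    0.034 ]
```

View pics/w1.png

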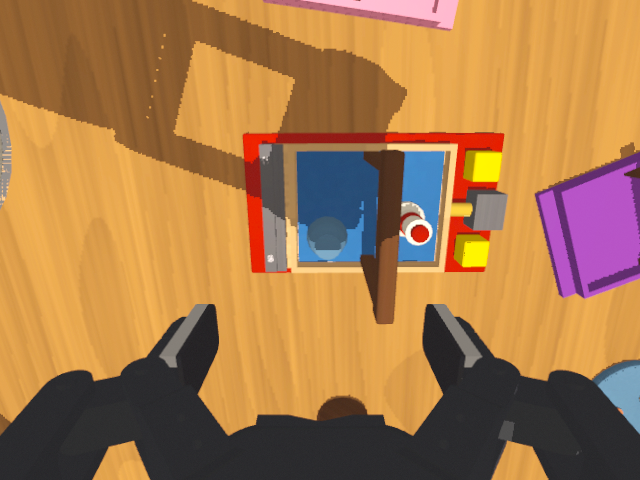

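The wrist view shows the bar's top face from about (391,151) to (385,322). The yellow stops are at (484,166) and (473,250), the lighthouse top is at (419,233), and the vase is at (327,237).

Run:
```python
from plan import *
p=r.snapshot("wrist");im=p["img"]
hsv=cv2.cvtColor(im,cv2.COLOR_RGB2HSV).astype(int)
m=(hsv[...,0]>25)&(hsv[...,0]<34)&(hsv[...,1]>200)&(hsv[...,2]>230);m[:,:455]=0
n,l,st,c=cv2.connectedComponentsWithStats(m.astype(np.uint8))
q=[onz(p,c[i],.034) for i in range(1,n) if st[i,4]>150];print(q)
f=lambda a,b:(a,b,(a+b)/2,np.degrees(np.arctan2(*(a-b)[:2])))
if len(q)==2:print(f(*q))
print(f(onz(p,(391.5,151),.134),onz(p,(385.5,322),.134)))
s=r.get_state();print(s["t"],s["ee_pos"],s["eef_rot"][:,1])
```

```text
[array([ 0.6219, -0.0687,  0.034 ]), array([ 0.6185, -0.156 ,  0.034 ])]
(array([ 0.6219, -0.0687,  0.034 ]), array([ 0.6185, -0.156 ,  0.034 ]), array([ 0.6202 , -0.11235,  0.034  ]), np.float64(2.2303235500048606))
(array([ 0.5111, -0.0456,  0.134 ]), array([ 0.5081, -0.1732,  0.134 ]), array([ 0.5096, -0.1094,  0.134 ]), np.float64(1.3468313314424887))
3.05 [ 0.46018778 -0.10592361  0.25004642] [ 9.98868018e-01 -4.75676529e-02 -2.51697462e-05]
```

Call:
jog_arm --pt "1 -0.02 0.49 0 0 0 -0.07" --pt "1 0 0.49 0 0 0 0" --pt "1 0 0 0.5 0 0 0" --pt "1 0 0 0.6 0 0 0" --pt "1 0 0 0.6 0 0 0" --pt "1 0 0 0.4 0 0 0" --pt "1 0 0 0.3 0 0 0" --pt "1 0 0 0.1 0 0 0" --pt "1 0 0 0 0 0 0" --pt "1 0 0 0 0 0 0"

```text
t: 4.3
ee_pos: [0.5097, -0.1084, 0.1257]
eef_rot: [[0.039, 0.999, 0.001], [0.999, -0.039, -0.0], [-0.0, 0.001, -1.0]]
contact_force: [-0.3, 0.1, 0.2]
width: 0.998
grasp_force: 0.0
```

Run:
```python
from plan import *
p=r.snapshot("wrist");save(p,"w2");s=r.get_state();print(s["t"],s["ee_pos"],s["eef_rot"].round(4),s["contact_force"])
```

```text
4.35 [ 0.50968683 -0.10839262  0.12570544] [[ 3.900e-02  9.992e-01  9.000e-04]
 [ 9.992e-01 -3.900e-02 -3.000e-04]
 [-2.000e-04  9.000e-04 -1.000e+00]] [ 0.36759971 -0.05813275  0.5306704 ]
```

View pics/w2.png

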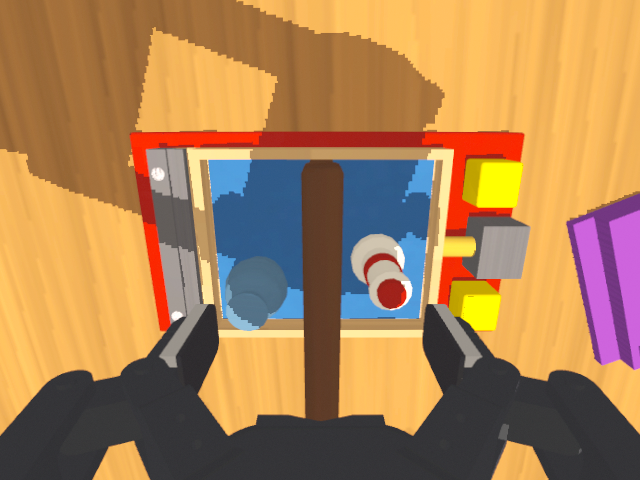

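The bar (column 322) sits midway between the pads (about 217 and 425), and the fingers are clear of the lighthouse (390,290) and the vase. Next I close the gripper.

Call:
jog_arm --pt "0 0 0 0 0 0 0" --pt "0 0 0 0 0 0 0" --pt "0 0 0 0 0 0 0" --pt "0 0 0 0 0 0 0" --pt "0 0 0 0 0 0 0" --pt "0 0 0 0 0 0 0" --pt "0 0 0 0 0 0 0" --pt "0 0 0 0 0 0 0"

```text
t: 5.35
ee_pos: [0.5097, -0.1083, 0.1252]
eef_rot: [[0.039, 0.999, 0.001], [0.999, -0.039, -0.0], [-0.0, 0.001, -1.0]]
contact_force: [5.7, 0.1, 1.7]
width: 0.148
grasp_force: 60.1
```

Call:
jog_arm --pt "0 0 0.04 0 0 0 0" --pt "0 0 0.04 0 0 0 0" --pt "0 0 0.04 0 0 0 0" --pt "0 0 0.04 0 0 0 0" --pt "0 0 0.04 0 0 0 0" --pt "0 0 0.04 0 0 0 0" --pt "0 0 0 0 0 0 0"

```text
t: 6.22
ee_pos: [0.5206, -0.1087, 0.1251]
eef_rot: [[0.039, 0.999, -0.002], [0.999, -0.039, 0.0], [0.0, -0.002, -1.0]]
contact_force: [-7.4, 0.6, 8.7]
width: 0.152
grasp_force: 61.1
```

Call:
jog_arm --pt "0 0 0.04 0 0 0 0" --pt "0 0 0.04 0 0 0 0" --pt "0 0 0.04 0 0 0 0" --pt "0 0 0 0 0 0 0"

```text
t: 6.72
ee_pos: [0.5265, -0.1089, 0.1251]
eef_rot: [[0.039, 0.999, -0.003], [0.999, -0.039, 0.0], [0.0, -0.003, -1.0]]
contact_force: [-8.4, 0.4, 10.7]
width: 0.155
grasp_force: 61.3
```

Run:
```python
from plan import *
s=r.get_state();print(s["t"],s["ee_pos"],s["eef_rot"].round(4),s["contact_force"],s["ft_torque"])
```

```text
6.725 [ 0.52645657 -0.10892364  0.12508869] [[ 3.890e-02  9.992e-01 -2.500e-03]
 [ 9.992e-01 -3.890e-02  2.000e-04]
 [ 1.000e-04 -2.500e-03 -1.000e+00]] [-8.43989212  0.37028833 10.66752322] [ 0.04721349  1.32458259 -0.02278171]
```

Call:
jog_arm --pt "0 0 0.02 0 0 0 0" --pt "0 0 0.02 0 0 0 0" --pt "0 0 0 0 0 0 0"

```text
t: 7.1
ee_pos: [0.5274, -0.109, 0.1254]
eef_rot: [[0.039, 0.999, -0.005], [0.999, -0.039, 0.0], [0.0, -0.005, -1.0]]
contact_force: [-23.0, 1.0, 21.4]
width: 0.151
grasp_force: 63.1
```

Call:
jog_arm --pt "0 0 0 0 0 0 0" --pt "0 0 0 0 0 0 0" --pt "0 0 0 0 0 0 0" --pt "0 0 0 0 0 0 0" --pt "0 0 0 0 0 0 0" --pt "0 0 0 0 0 0 0" --pt "0 0 0 0 0 0 0" --pt "0 0 0 0 0 0 0" --pt "0 0 0 0 0 0 0" --pt "0 0 0 0 0 0 0"

```text
t: 8.35
ee_pos: [0.5274, -0.109, 0.1254]
eef_rot: [[0.039, 0.999, -0.005], [0.999, -0.039, 0.0], [0.0, -0.005, -1.0]]
contact_force: [-22.5, 0.5, 20.9]
width: 0.153
grasp_force: 63.1
```

Run:
```python
from plan import *
p=r.snapshot("wrist");save(p,"w3");s=r.get_state();print(s["t"],s["ee_pos"],s["contact_force"],s["ft_torque"])
p=r.snapshot("scene");a=p["img"][140:270,230:370,::-1];b=cv2.imread("pics/scene0.png")[140:270,230:370]
cv2.imwrite("pics/s3.png",cv2.resize(np.hstack([b,a]),None,fx=2.8,fy=2.8,interpolation=cv2.INTER_CUBIC))
```

```text
8.4 [ 0.52736811 -0.10894941  0.12541913] [-22.77938991   1.16728789  22.16993701] [0.18743858 3.7092163  0.00513925]
```

View pics/w3.png

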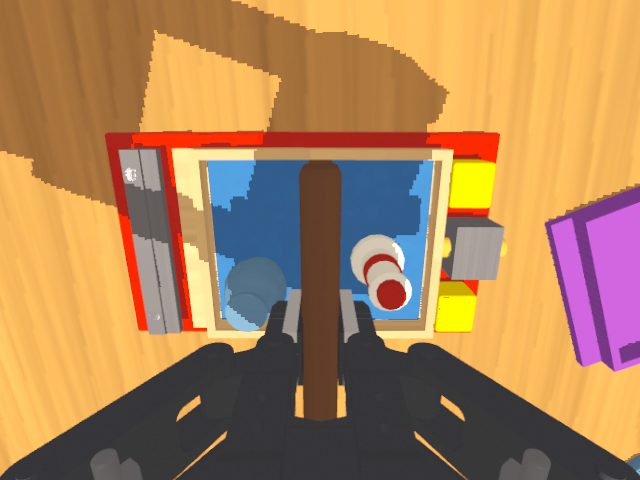

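View pics/s3.png

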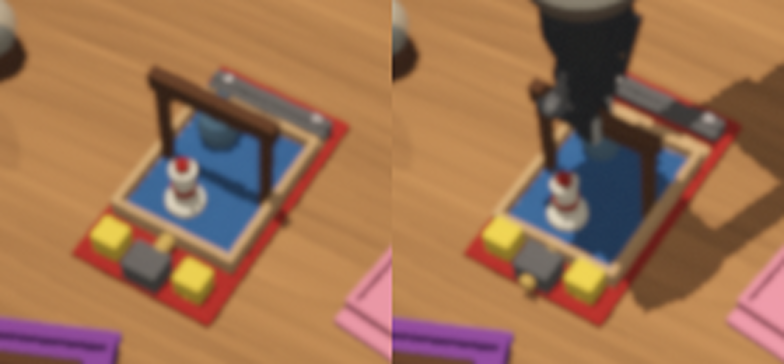

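The tray bears on both stops: the plunger's tail shows behind its housing at (503,245), the tongue is clear of the lip, and both souvenirs are standing. It has been held there for over 1.2 s, so I lift gently next.

Call:
jog_arm --pt "0 0 0 -0.02 0 0 0" --pt "0 0 0 -0.02 0 0 0" --pt "0 0 -0.01 -0.04 0 0 0" --pt "0 0 0 -0.04 0 0 0" --pt "0 0 0 0 0 0 0"

```text
t: 9.07
ee_pos: [0.527, -0.1087, 0.1296]
eef_rot: [[0.039, 0.999, -0.005], [0.999, -0.039, 0.001], [0.001, -0.005, -1.0]]
contact_force: [-7.6, 0.2, -5.0]
width: 0.153
grasp_force: 59.6
```

Call:
jog_arm --pt "0 0 0 -0.06 0 0 0" --pt "0 0 0 -0.08 0 0 0" --pt "0 0 0 -0.08 0 0 0" --pt "0 0 0 -0.08 0 0 0" --pt "0 0 0 -0.08 0 0 0" --pt "0 0 0 -0.08 0 0 0" --pt "0 0 0 0 0 0 0"

```text
t: 9.95
ee_pos: [0.5291, -0.1091, 0.1543]
eef_rot: [[0.039, 0.999, 0.001], [0.999, -0.039, -0.0], [-0.0, 0.001, -1.0]]
contact_force: [0.2, 0.3, -5.6]
width: 0.149
grasp_force: 59.9
```

Call:
jog_arm --pt "0 0 0 -0.1 0 0 0" --pt "0 0 0 -0.2 0 0 0" --pt "0 0 0 -0.25 0 0 0" --pt "0 0 0 -0.25 0 0 0" --pt "0 0 0 -0.25 0 0 0" --pt "0 0 0 -0.25 0 0 0" --pt "0 0 0 -0.25 0 0 0" --pt "0 0 0 -0.2 0 0 0" --pt "0 0 0 -0.1 0 0 0" --pt "0 0 0 -0.05 0 0 0" --pt "0 0 0 0 0 0 0" --pt "0 0 0 0 0 0 0"

```text
t: 11.45
ee_pos: [0.5288, -0.109, 0.2486]
eef_rot: [[0.039, 0.999, -0.001], [0.999, -0.039, 0.0], [0.0, -0.001, -1.0]]
contact_force: [0.4, 0.1, -4.7]
width: 0.155
grasp_force: 59.9
```

Run:
```python
from plan import *
p=r.snapshot("wrist");save(p,"w4");s=r.get_state();print(s["t"],s["ee_pos"],s["contact_force"],s["dq"])
p=r.snapshot("scene");cv2.imwrite("pics/s4.png",cv2.resize(p["img"][100:280,180:420,::-1],None,fx=3,fy=3))
```

```text
11.5 [ 0.52880061 -0.10903099  0.24865941] [-0.34479179 -0.14179007 -4.06270557] [-7.07347698e-04 -2.33579024e-03 -1.95741705e-03  1.46128268e-03
  9.53743002e-06 -7.51127969e-04]
```

View pics/s4.png

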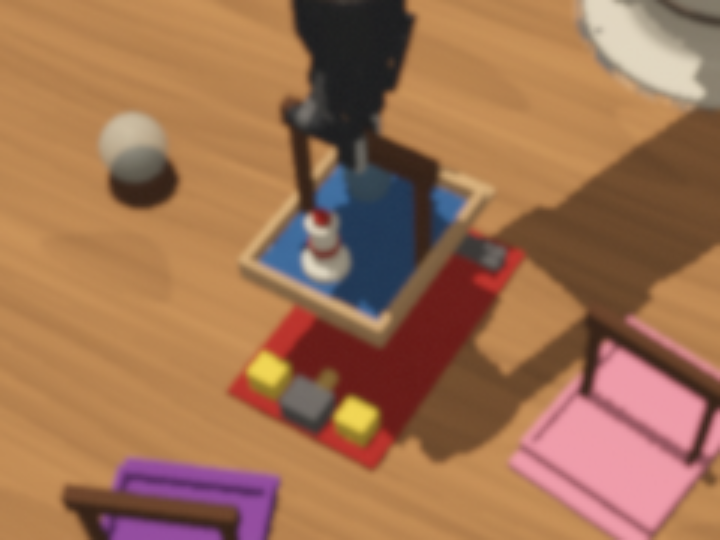

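View pics/w4.png

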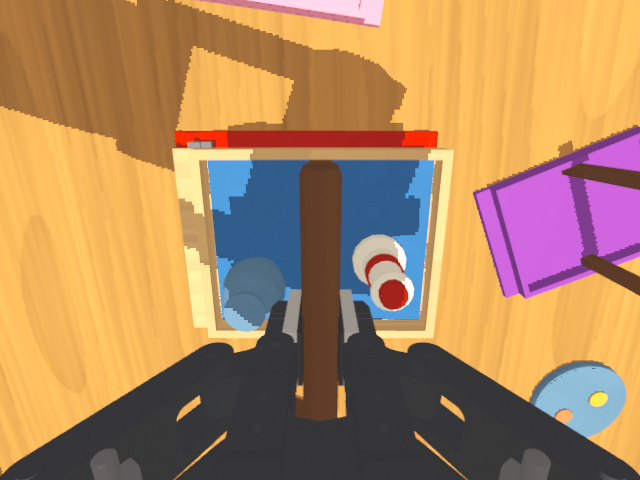

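The tray hangs level, and in the wrist picture it sits as it did in the holder. Its underside is about 13 cm up, and the lighthouse (385,270) and vase (250,290) are standing.

```bash
python3 -c "
from station import r
print(r.sign_off())"
```

```text
the job is handed in; nothing more can be done
None
```

The job is handed in (verdict not shown): I pressed the tray against the stops for over a second, lifted it straight up, and it is held level by its handle about 13 cm above the counter, with both souvenirs standing.

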